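# Make up two glazing kits in the white and the dark tray

### The job

Make up two glazing kits from the stock in the middle of the table. Dark wooden tray: the cream pot in the big compartment, and the blue and the green bottle, one in each small compartment. White tray: the black bear in the big compartment and the red bottle in either small one. Everything stands upright on the tray floor; leave the yellow bottle standing where it is.

Things in the scene. Friction and masses are not known exactly. Their poses are not given: they have to be found in the camera images.
- dark_tray: Fixed dark brown wooden tray, 165 (x) x 143 (y) x 24 mm high, grey felt lining, turned up to 9 deg; origin centre of underside, z up. Floor 6 mm thick, walls 5 mm. Big compartment 86 x 133 mm, centre x -34.5, y 0 mm; two small ones 64 x 64 mm, centres x +45.5, y -34.5 and +34.5 mm. Its +x points away from the robot: big compartment near, small ones far.
- white_tray: Fixed white painted tray, 165 (x) x 143 (y) x 24 mm high, grey felt lining, turned up to 9 deg; origin centre of underside, z up. Floor 6 mm thick, walls 5 mm. Big compartment 86 x 133 mm, centre x -34.5, y 0 mm; two small ones 64 x 64 mm, centres x +45.5, y -34.5 and +34.5 mm. Its +x points towards the robot: small compartments near, big one far.
- blue_bottle: Blue underglaze bottle with white screw cap, in the middle of the table among three other bottles, pot and bear (not against the wall); 100 mm tall, body 47 mm across up to z = 81 mm, then a round cap 31 mm across to the top; origin at the centre of its underside, z up; 0.085 kg. Take it by the cap from above; belongs in the dark tray.
- green_bottle: Dark green underglaze bottle with white screw cap, in the middle of the table among three other bottles, pot and bear (not against the wall); 100 mm tall, body 47 mm across up to z = 81 mm, then a round cap 31 mm across to the top; origin at the centre of its underside, z up; 0.085 kg. Take it by the cap from above; belongs in the dark tray.
- red_bottle: Red underglaze bottle with white screw cap, in the middle of the table among three other bottles, pot and bear (not against the wall); 104 mm tall, body 47 mm across up to z = 85 mm, then a round cap 31 mm across to the top; origin at the centre of its underside, z up; 0.085 kg. Take it by the cap from above; belongs in the white tray.
- yellow_bottle: Yellow ochre underglaze bottle with white screw cap, in the middle of the table among three other bottles, pot and bear (not against the wall); 104 mm tall, body 47 mm across up to z = 85 mm, then a round cap 31 mm across to the top; origin at the centre of its underside, z up; 0.085 kg. Not needed: stays where it stands.
- pot: Small cream-coloured round pot without handle, open at the top, 62 mm across at the rim and down to about z = 23 mm, narrowing below to a 48 mm foot, 61 mm tall, wall about 6 mm; origin at the centre of its underside, z up; 0.11 kg. Take it across the outside of the rim from above.
- black_bear: Black seated ceramic bear, 53 (its x) x 56 (its y) x 73 mm tall; origin at the centre of its underside, z up; 0.1 kg. Its head, from z = 39 mm to the top, is about 40 mm wide in x and in y and near the middle (about 3 mm to +x): take it there from above. Below it widens.
Mind the look-alikes: they are no part of the job. What is shaped like the red_bottle but purple is not meant.

How it is judged:
By the outcome, as a careful person would: the job done as asked, in the order asked, and still so for the second after the job is handed in, with the robot touching nothing.
It also fails if it takes over 115 s, if anything falls off the work surface, if the arm or the gripper's body presses on something with over 40 N, if the wrist force passes 120 N, or if a joint passes its speed limit or range.

### The arm

A 6-joint arm with a two-finger parallel gripper is mounted at the origin on a cart in front of the work surface, level with it; the furniture and walls round the work are solid. World frame = base frame: x ahead of the robot, y to its left, z up, the work surface at z = 0. Lengths are in m, angles in rad, forces in N, time in s.
With the tool pointing down it reaches from about 0.425 to 0.925 m from the base axis. Payload 12.5 kg.
Tool frame: the origin (TCP) lies at the very end of the fingers, on their centre line; the grasp point (between the pads) lies 19 mm behind it; z points along the fingers, y is the line along which they close (so a half turn about z gives the same grasp; the last joint's range is limited). The gripper opens to 85 mm and grips with 20 to 120 N. Pads are 22 mm wide; open, the fingers measure 114 mm over their backs; the gripper's body (76 mm by 85 mm) begins 54 mm behind the grasp point. The pads swing forward as they close: fully open they stand 13 mm farther back than shut.
Start: joints at [1.207, 0.491, 1.559, -0, 1.092, -0.106], TCP at [0.159, 0.604, 0.231] pointing down, gripper open.
Joint ranges: [-3.1, 3.1], [-0.84, 2.19], [0.05, 2.79], [-1.13, 4.28], [0.06, 2.93], [-2.69, 2.69]. Speed limits (rad/s): [2.22, 2.22, 2.79, 3.14, 3.14, 3.14].

### API

Orientations are given as a unit quaternion [w, x, y, z].
In Python, from bench import arm gives the robot as it stands. The module is installed in compiled form; this text tells all that it offers.
- The arm moves only by the tool send_rows, never from a script. Its argument "moves" is a list that holds one entry, the list of rows, each a list of 7 numbers: the shift along the tool's x, y, z as a fraction of full scale, then the turn, a rotation vector about the tool's x, y, z as a fraction of full scale, then the opening, from 0 (shut) to 1 (fully open). In form: [[[x, y, z, ax, ay, az, fingers], ...]]. A call has 1 to 10 rows; each row shifts and turns the commanded pose from where the row before left it, along the tool's axes as they then stand; what a row does not reach is not made up. Full scale, the value 1, is 0.03 m for a shift and 4 degrees for a turn. A row lasts 1/10 s, in which the tool goes at most 50 mm and 8.59 degrees, less where a joint would pass 70% of its speed; a pose out of reach is approached as far as the arm can. A call with a number of a shift or a turn outside -1 to 1 is refused whole. A call with a gripper value outside its range is refused whole. The fingers move at their own pace and stop on an object; the grip force is fixed at half the most. Time passes only in rows, so rows that do not move let the fingers close. It gives the time, the measured TCP pose, the force, the opening and the grip force at its end, in the units of the state.
- arm.state(): the state, without advancing time (a new reading comes with each control period).
- arm.capture(name): name is "side" or "top" or "wrist"; returns a dict with "color" (384x512x3 uint8, red, green, blue), "fovy" (degrees; the focal length in pixels is half the picture's height over the tangent of half this angle, whatever the lens; pixels are square), "cx", "cy" (the principal point, pixels), "position" and "orientation" of the camera in the world. Camera axes: x right, y up, looking along -z (the intrinsics and any distortion apply to the point x, -y, -z); pixel columns grow to the right and rows downward; lengths in m; the calibration is good to about 2 mm. A picture is of the moment at which its call begins. There is no depth.
- arm.sign_off(): hands the job in; it is judged then, once.
The state is a dict: "t": time; "joint_pos": joint angles; "dq": joint speeds; "tau": joint torques, N m; "position": TCP position; "tool_rot": TCP orientation; "force": force on the tool from outside, world axes, zero at the start; "moment": the same for the moment, N m; "width": finger opening in m; "grasp_force": force on a finger pad.
Only numpy, scipy, OpenCV 4.12 (cv2) and the standard library are available. Lean on these libraries where they do the work, as an engineer would, in place of code of your own. Each camera call takes 0.05 s, during which the arm holds its last target. There are 200 camera calls.

## Working session

There is one attempt and no reset: what is moved stays moved. The work goes in short steps, Python scripts to look and compute and a tool call to move; the robot and the scene stay as the last step left them, time stands still between calls to the robot, and variables do not carry over. Pictures are saved under pics/ and viewed, at most 14 in all, crops included, and the job is handed in when it is done.

Besides the shell and the picture viewer there is one more tool, called after "Call:" as a command line: name --argument value ..., lists and objects as JSON in quotes. send_rows: Moves the arm, as the interface text tells. Shift numbers are shares of 0.03 m and turn numbers shares of 4 degrees, none past 1 either way. Its arguments: {"type":"object","properties":{"moves":{"type":"array","items":{"type":"array","items":{"type":"array","items":{"type":"number"}}}}},"required":["moves"]}

```bash
mkdir -p pics; ls; cat > h.py <<'E'
import numpy as np, cv2
from bench import arm
from scipy.spatial.transform import Rotation as R
def rot(q): return R.from_quat([q[1],q[2],q[3],q[0]]).as_matrix()
def save(c,n): cv2.imwrite('pics/'+n,c['color'][:,:,::-1])
def cast(c,u,v,z):
    f=192/np.tan(np.radians(c['fovy'])/2)
    d=rot(c['orientation'])@np.array([(u-c['cx'])/f,-(v-c['cy'])/f,-1])
    p=np.array(c['position']); return p+d*(z-p[2])/d[2]
E
python3 - <<'E'
from h import *
for n in ['top','side']:
    c=arm.capture(n); save(c,n+'0.png'); print({k:v for k,v in c.items() if k!='color'})
    np.save(n+'0.npy',c,allow_pickle=True)
print(arm.state())
E
```

```text
pics
{'fovy': 52.48795021027742, 'cx': 257.50828053542693, 'cy': 191.4535751015681, 'position': array([0.50404089, 0.03201637, 0.88075863]), 'orientation': array([-0.70501488, -0.00916361,  0.03014594,  0.70849225])}
{'fovy': 52.35393008176603, 'cx': 257.4731984482388, 'cy': 191.36431962808237, 'position': array([0.43452562, 0.77400028, 0.40621737]), 'orientation': array([-0.07653276, -0.04186975,  0.52949069,  0.84381827])}
{'t': 0.1, 'joint_pos': array([ 1.20737304e+00,  4.91485109e-01,  1.55939700e+00, -1.02309919e-05,
        1.09166594e+00, -1.05613559e-01]), 'dq': array([-0.00034119, -0.00069229, -0.00178671,  0.00043924, -0.00019587,
       -0.00186881]), 'tau': array([ 1.67214210e-03, -6.19446945e+01, -2.62024087e+01, -1.27940980e-04,
        2.89584648e-03, -8.41990158e-06]), 'position': array([0.15927101, 0.60416447, 0.23079205]), 'tool_rot': array([-1.06591091e-04,  1.28545813e-01,  9.91703457e-01, -4.65677579e-04]), 'force': array([ 0.17961138,  0.87189292, -0.29111669]), 'moment': array([ 0.04085223, -0.00251557, -0.03936141]), 'grasp_force': 0.0, 'width': 0.08568758829749114}
```

View pics/top0.png

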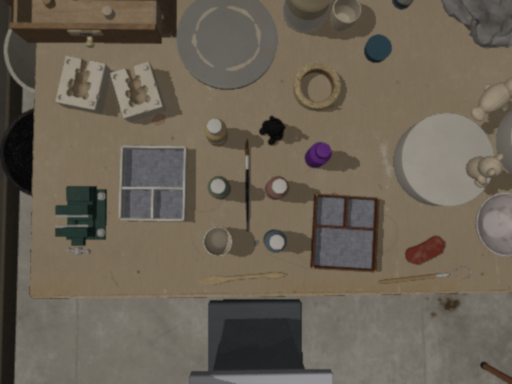

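View pics/side0.png

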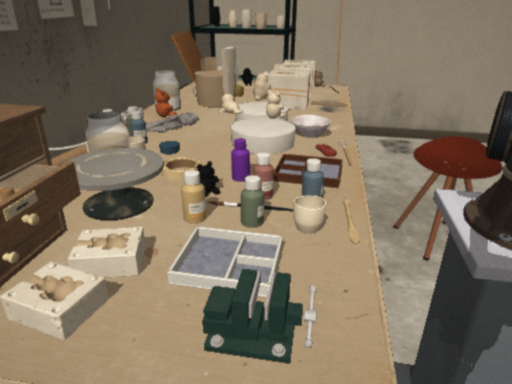

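The top view has the robot at the bottom.

| Item | Pixel position |
|---|---|
| Yellow bottle | (216,130) |
| Bear | (272,130) |
| Green bottle | (219,187) |
| Red bottle | (277,187) |
| Pot | (218,240) |
| Blue bottle | (275,240) |
| White tray | (153,184) |
| Dark tray | (345,232) |
| Purple decoy | (318,154) |

The side view shows all of them upright.

```bash
cat > m.py <<'E'
from h import *
c=np.load('top0.npy',allow_pickle=True).item()
im=c['color']; hsv=cv2.cvtColor(im,cv2.COLOR_RGB2HSV)
def blobs(mask,amin):
    cs,_=cv2.findContours(mask.astype('uint8'),cv2.RETR_EXTERNAL,cv2.CHAIN_APPROX_NONE)
    return [k for k in cs if cv2.contourArea(k)>=amin]
g=hsv[...,2]; s=hsv[...,1]
# caps
for name,(u,v),z in [('yellow',(215,126),.104),('green',(218,187),.1),('red',(279,187),.104),('blue',(277,242),.1)]:
    w=np.zeros(g.shape,bool); w[v-14:v+15,u-14:u+15]=1
    for k in blobs(w&(g>165)&(s<60),40):
        (a,b),r=cv2.minEnclosingCircle(k); print(name,(a,b),r,cv2.contourArea(k),cast(c,a,b,z).round(4))
w=np.zeros(g.shape,bool); w[110:150,255:292]=1
for k in blobs(w&(g<45),50): 
    (a,b),r=cv2.minEnclosingCircle(k);print('bear',(a,b),r,cv2.minAreaRect(k),cast(c,a,b,.05).round(4))
crop=np.hstack([cv2.resize(im[y-24:y+25,x-24:x+25],(260,260),interpolation=cv2.INTER_CUBIC) for x,y in [(218,240),(272,130),(277,242)]])
crop2=np.hstack([cv2.resize(im[y-50:y+50,x-50:x+50],(390,390)) for x,y in [(153,184),(345,232)]])
cv2.imwrite('pics/crop1.png',np.vstack([crop,cv2.resize(crop2,(780,390))[:320]])[:600,:,::-1])
# trays: outlines
m=(g>150)&(s<45); m[:, :110]=0; m[:,195:]=0; m[:135]=0; m[230:]=0
pts=np.argwhere(m)[:,::-1].astype(np.float32); print('white',cv2.minAreaRect(pts))
m=(hsv[...,0]<12)&(s>90)&(g<110); m[:, :305]=0; m[:,385:]=0; m[:187]=0; m[280:]=0
m=cv2.morphologyEx(m.astype('uint8'),cv2.MORPH_OPEN,np.ones((2,2)))
pts=np.argwhere(m)[:,::-1].astype(np.float32); print('dark',cv2.minAreaRect(pts))
for n,r in [('w',(153,184)),]: pass
E
python3 m.py
```

```text
bear (271.2317199707031, 130.472900390625) 13.529172897338867 ((272.7723083496094, 129.77723693847656), (23.42979621887207, 22.585479736328125), 50.71058654785156) [ 0.6819 -0.0232  0.05  ]
white ((135.36990356445312, 197.73190307617188), (32.29673767089844, 21.02379608154297), 2.726311206817627)
dark ((345.80548095703125, 233.4031524658203), (64.5233154296875, 72.88111114501953), 3.2704880237579346)
```

View pics/crop1.png

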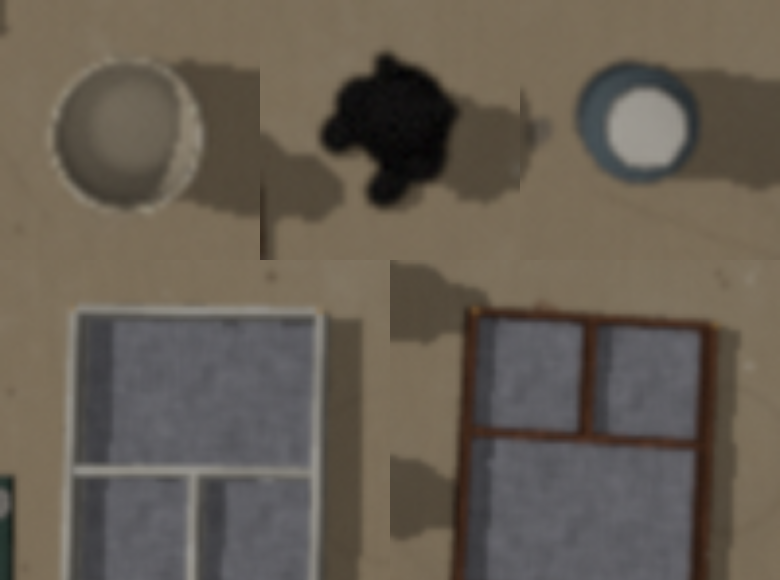

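The crop shows the pot rim as a clean circle. The bear's feet point to the lower left, and its head is near pixel (274,128). The trays are clear, but the picture is darker than my thresholds assumed, so I'll lower them.

```bash
cat > m2.py <<'E'
from h import *
import sys
c=np.load('top0.npy',allow_pickle=True).item()
im=c['color']; hsv=cv2.cvtColor(im,cv2.COLOR_RGB2HSV); lab=cv2.cvtColor(im,cv2.COLOR_RGB2LAB).astype(int)
print([ (hsv[v,u].tolist(),lab[v,u].tolist()) for u,v in [(277,242),(279,187),(218,187),(153,200),(122,190),(121,200),(300,240),(345,200),(236,240)]])
for name,(u,v),z in [('yellow',(215,126),.104),('green',(218,187),.1),('red',(279,187),.104),('blue',(277,242),.1)]:
    w=np.zeros(im.shape[:2],np.uint8); w[v-14:v+15,u-14:u+15]=1
    m=((lab[...,0]>140)&(abs(lab[...,2]-128)<12)).astype(np.uint8)*w
    n,l,st,ce=cv2.connectedComponentsWithStats(m); i=1+np.argmax(st[1:,4])
    print(name,ce[i].round(1),st[i,2:],cast(c,*ce[i],z).round(4))
def rect(m,box,z):
    x0,x1,y0,y1=box; k=np.zeros_like(m); k[y0:y1,x0:x1]=m[y0:y1,x0:x1]
    k=cv2.morphologyEx(k.astype(np.uint8),cv2.MORPH_CLOSE,np.ones((5,5)))
    cs,_=cv2.findContours(k,cv2.RETR_EXTERNAL,cv2.CHAIN_APPROX_NONE)
    q=max(cs,key=cv2.contourArea); r=cv2.minAreaRect(q); P=np.array([cast(c,*p,z) for p in cv2.boxPoints(r)])
    print(r); print(P.round(4)); ctr=P.mean(0); print('centre',ctr.round(4),[np.linalg.norm(P[i]-P[i-1]).round(4) for i in (1,2)])
    e=P[1]-P[0]; a=np.degrees(np.arctan2(e[1],e[0])); print('yaw',(a+45)%90-45)
# interior felt is bluish: b<128 low; tray = felt or white rim
felt=(lab[...,2]<131)
rect(felt|((lab[...,0]>150)&(lab[...,2]<136)),(112,195,138,228),.024)
rect(felt|(lab[...,1]>138),(306,385,188,278),.024)
E
python3 m2.py
```

```text
[([19, 18, 155], [160, 128, 132]), ([22, 18, 156], [161, 127, 133]), ([20, 20, 152], [157, 128, 133]), ([23, 20, 101], [107, 127, 132]), ([30, 21, 73], [79, 127, 131]), ([21, 19, 95], [101, 128, 131]), ([18, 72, 82], [80, 129, 138]), ([9, 137, 54], [40, 136, 138]), ([18, 73, 84], [82, 130, 138])]
yellow [213.6 125.3] [ 14  14 150] [0.6807 0.0964 0.104 ]
green [217.2 185.9] [ 14  14 145] [0.5589 0.0895 0.1   ]
red [278.9 185.8] [ 14  14 148] [ 0.5583 -0.0341  0.104 ]
blue [276.2 241.9] [ 14  14 150] [ 0.4464 -0.0282  0.1   ]
((151.4517364501953, 181.6239013671875), (64.0062026977539, 71.98141479492188), 1.301952600479126)
[[0.4976 0.3087 0.024 ]
 [0.6553 0.3074 0.024 ]
 [0.652  0.1675 0.024 ]
 [0.4936 0.1703 0.024 ]]
centre [0.5746 0.2385 0.024 ] [np.float64(0.1577), np.float64(0.1399)]
yaw -0.49503930348387115
((344.70623779296875, 232.72853088378906), (61.969844818115234, 71.75186920166016), 2.935673475265503)
[[ 0.3856 -0.1118  0.024 ]
 [ 0.5426 -0.1221  0.024 ]
 [ 0.5349 -0.2602  0.024 ]
 [ 0.3773 -0.2484  0.024 ]]
centre [ 0.4601 -0.1856  0.024 ] [np.float64(0.1574), np.float64(0.1383)]
yaw -3.7522916310674432
```

```bash
cat >> h.py <<'E'
def plan(x,y,z,yaw=None):
    """total tool-frame shift (units of full scale); yaw = world angle (deg, mod 180) of tool y axis"""
    s=arm.state(); M=rot(s['tool_rot']); t=0
    if yaw is not None:
        a=np.degrees(np.arctan2(M[1,1],M[0,1])); t=-(((yaw-a)+90)%180-90)
    d=M.T@(np.array([x,y,z])-s['position'])/.03
    print('t',round(s['t'],1),'pos',s['position'].round(4),'shift',d.round(2),'turn z',round(t/4,2),'w',round(s['width'],4),'j6',s['joint_pos'][5].round(2),'tilt',M[:,2].round(3))
E
python3 - <<'E'
from h import *
c=np.load('top0.npy',allow_pickle=True).item()
print('pot',cast(c,217.9,241.6,.061),'bear',cast(c,274.4,127.7,.06))
M=rot(arm.state()['tool_rot']);print(M.round(3))
plan(.45,.09,.25,0)
c=arm.capture('wrist');print(rot(c['orientation']).round(2),c['position'],c['fovy'])
E
```

```text
pot [0.44509919 0.09087787 0.061     ] bear [ 0.68578391 -0.02933089  0.06      ]
[[-0.967  0.255 -0.   ]
 [ 0.255  0.967 -0.001]
 [ 0.    -0.001 -1.   ]]
t 0.1 pos [0.1593 0.6042 0.2308] shift [-13.74 -14.1   -0.63] turn z 18.81 w 0.0857 j6 -0.11 tilt [-0.    -0.001 -1.   ]
[[ 0.25 -0.92 -0.29]
 [ 0.97  0.24  0.08]
 [-0.   -0.3   0.95]] [0.08530363 0.62326495 0.37290295] 59.13183620714665
```

Call:
send_rows --moves '[[[-0.9, -0.95, 0, 0, 0, 0, 1], [-0.9, -0.95, 0, 0, 0, 0, 1], [-0.9, -0.95, 0, 0, 0, 0, 1], [-0.9, -0.95, 0, 0, 0, 0, 1], [-0.9, -0.95, 0, 0, 0, 0, 1], [-0.9, -0.95, 0, 0, 0, 0, 1], [-0.9, -0.95, 0, 0, 0, 0, 1], [-0.9, -0.95, 0, 0, 0, 0, 1], [-0.9, -0.95, 0, 0, 0, 0, 1], [-0.9, -0.95, 0, 0, 0, 0, 1]]]'

```text
t: 1.15
position: [0.3482, 0.2585, 0.2313]
tool_rot: [0.0, 0.128, 0.992, 0.0]
force: [0.6, 0.2, 0.1]
width: 0.0855
grasp_force: 0.0
```

Call:
send_rows --moves '[[[-0.9, -0.9, 0, 0, 0, 0, 1], [-0.9, -0.9, -0.1, 0, 0, 0, 1], [-0.9, -0.9, -0.1, 0, 0, 0, 1], [-0.9, -0.9, -0.2, 0, 0, 0, 1], [-0.9, -0.9, -0.2, 0, 0, 0, 1], [0, 0, 0, 0, 0, 1, 1], [0, 0, 0, 0, 0, 1, 1], [0, 0, 0, 0, 0, 1, 1], [0, 0, 0, 0, 0, 1, 1], [0, 0, 0, 0, 0, 1, 1]]]'

```text
t: 2.15
position: [0.4438, 0.0949, 0.2492]
tool_rot: [-0.0, 0.3, 0.954, -0.0]
force: [-0.1, 0.5, 0.3]
width: 0.0853
grasp_force: 0.0
```

Call:
send_rows --moves '[[[0, 0, 0, 0, 0, 1, 1], [0, 0, 0, 0, 0, 1, 1], [0, 0, 0, 0, 0, 1, 1], [0, 0, 0, 0, 0, 1, 1], [0, 0, 0, 0, 0, 1, 1], [0, 0, 0, 0, 0, 1, 1], [0, 0, 0, 0, 0, 1, 1], [0, 0, 0, 0, 0, 1, 1], [0, 0, 0, 0, 0, 1, 1], [0, 0, 0, 0, 0, 1, 1]]]'

```text
t: 3.15
position: [0.4438, 0.095, 0.2492]
tool_rot: [-0.0, 0.608, 0.794, -0.0]
force: [0.2, -1.0, 0.1]
width: 0.0854
grasp_force: 0.0
```

Call:
send_rows --moves '[[[0, 0, 0, 0, 0, 1, 1], [0, 0, 0, 0, 0, 1, 1], [0, 0, 0, 0, 0, 1, 1], [0, 0, 0, 0, 0, 0.8, 1], [0, 0, 0, 0, 0, 0, 1], [0, 0, 0, 0, 0, 0, 1]]]'

```text
t: 3.75
position: [0.4438, 0.095, 0.2493]
tool_rot: [-0.0, 0.706, 0.708, 0.0]
force: [0.2, -1.2, 0.6]
width: 0.0851
grasp_force: 0.0
```

```bash
python3 - <<'E'
from h import *
plan(.445,.091,.14,0)
c=arm.capture('wrist'); save(c,'w1.png'); np.save('w1.npy',c,allow_pickle=True)
print(c['position'],rot(c['orientation']).round(2))
E
```

```text
t 3.8 pos [0.4438 0.095  0.2493] shift [-0.13  0.04  3.64] turn z 0.03 w 0.0851 j6 0.06 tilt [-0.  0. -1.]
[0.44315674 0.1705731  0.39134886] [[ 1.   -0.   -0.  ]
 [ 0.    0.95  0.3 ]
 [-0.   -0.3   0.95]]
```

View pics/w1.png

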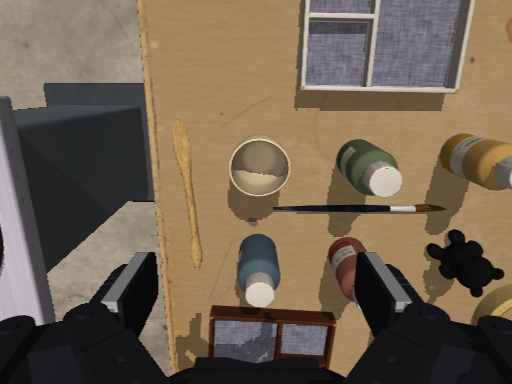

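The wrist view shows the pot rim around (260,166), the green cap at (384,180), the blue cap at (260,291) and the edge of the dark tray at the bottom. The bear is at about (465,265).

```bash
cat > m3.py <<'E'
from h import *
import sys
def cap(c,u,v,z,r=24,L0=None):
    """white cap near (u,v): centroid of bright neutral blob -> world at z"""
    im=c['color']; lab=cv2.cvtColor(im,cv2.COLOR_RGB2LAB).astype(int)
    w=np.zeros(im.shape[:2],np.uint8); w[max(0,v-r):v+r,max(0,u-r):u+r]=1
    m=((lab[...,0]>L0)&(abs(lab[...,2]-128)<14)).astype(np.uint8)*w
    n,l,st,ce=cv2.connectedComponentsWithStats(m); i=1+np.argmax(st[1:,4])
    return ce[i].round(1),st[i,2:],cast(c,*ce[i],z).round(4)
if __name__=='__main__':
    c=np.load('w1.npy',allow_pickle=True).item()
    print('green',cap(c,384,180,.1,L0=175)); print('blue',cap(c,260,291,.1,L0=175))
    g=cv2.GaussianBlur(cv2.cvtColor(c['color'],cv2.COLOR_RGB2GRAY),(3,3),0)
    h=cv2.HoughCircles(g,cv2.HOUGH_GRADIENT,1,50,param1=80,param2=20,minRadius=25,maxRadius=36)
    for a,b,r in h[0]:
        if abs(a-260)<20 and abs(b-166)<20: print('pot',a,b,r,cast(c,a,b,.061).round(4),cast(c,a-r,b,.061)[0]-cast(c,a+r,b,.061)[0])
E
python3 m3.py
```

```text
green (array([385.6, 181.3]), array([ 32,  31, 759], dtype=int32), array([0.559, 0.09 , 0.1  ]))
blue (array([259.6, 294.3]), array([ 28,  25, 561], dtype=int32), array([ 0.4472, -0.027 ,  0.1   ]))
pot 258.5 167.5 27.5 [0.4458 0.0931 0.061 ] -0.05500172005348686
```

Call:
send_rows --moves '[[[-0.1, 0.07, 0.9, 0, 0, 0, 1], [0, 0, 0.9, 0, 0, 0, 1], [0, 0, 0.9, 0, 0, 0, 1], [0, 0, 0.9, 0, 0, 0, 1], [0, 0, 0.9, 0, 0, 0, 1], [0, 0, 0.9, 0, 0, 0, 1], [0, 0, 0.7, 0, 0, 0, 1], [0, 0, 0.6, 0, 0, 0, 1], [0, 0, 0.45, 0, 0, 0, 1], [0, 0, 0, 0, 0, 0, 1]]]'

```text
t: 4.8
position: [0.4454, 0.0919, 0.0335]
tool_rot: [-0.001, 0.707, 0.708, -0.001]
force: [0.8, -0.4, 0.2]
width: 0.0855
grasp_force: 0.0
```

Call:
send_rows --moves '[[[0, 0, 0, 0, 0, 0, 0], [0, 0, 0, 0, 0, 0, 0], [0, 0, 0, 0, 0, 0, 0], [0, 0, 0, 0, 0, 0, 0], [0, 0, 0, 0, 0, 0, 0], [0, 0, 0, 0, 0, 0, 0]]]'

```text
t: 5.4
position: [0.4463, 0.092, 0.036]
tool_rot: [0.001, 0.707, 0.707, 0.001]
force: [-1.2, 0.4, 7.9]
width: 0.0595
grasp_force: 62.7
```

Call:
send_rows --moves '[[[0, 0, -0.5, 0, 0, 0, 0], [0, 0, -0.8, 0, 0, 0, 0], [0, 0, -0.9, 0, 0, 0, 0], [0, 0, -0.9, 0, 0, 0, 0], [0, 0, -0.9, 0, 0, 0, 0], [0, 0, -0.5, 0, 0, 0, 0], [-0.8, 0, 0, 0, 0, 0, 0], [-0.8, 0, 0, 0, 0, 0, 0], [-0.8, 0, 0, 0, 0, 0, 0], [-0.8, 0, 0, 0, 0, 0, 0]]]'

```text
t: 6.4
position: [0.4458, -0.0048, 0.1707]
tool_rot: [0.001, 0.707, 0.707, 0.0]
force: [0.4, -0.6, -0.9]
width: 0.0599
grasp_force: 65.6
```

Call:
send_rows --moves '[[[-0.8, 0, 0, 0, 0, 0, 0], [-0.8, 0, 0, 0, 0, 0, 0], [-0.8, 0, 0, 0, 0, 0, 0], [-0.8, 0, 0, 0, 0, 0, 0], [-0.8, 0, 0, 0, 0, 0, 0], [0, 0, 0, 0, 0, 0, 0], [0, 0, 0, 0, 0, 0, 0]]]'

```text
t: 7.1
position: [0.4459, -0.1241, 0.1703]
tool_rot: [0.0, 0.707, 0.707, 0.0]
force: [0.4, 0.2, -1.7]
width: 0.0598
grasp_force: 65.5
```

```bash
python3 - <<'E'
from h import *
plan(.4257,-.183,.042,-3.7)
c=arm.capture('wrist'); save(c,'w2.png'); np.save('w2.npy',c,allow_pickle=True)
E
```

```text
t 7.1 pos [ 0.4459 -0.1241  0.1703] shift [-1.96 -0.67  4.27] turn z 0.92 w 0.0598 j6 -0.41 tilt [ 0.001 -0.    -1.   ]
```

View pics/w2.png

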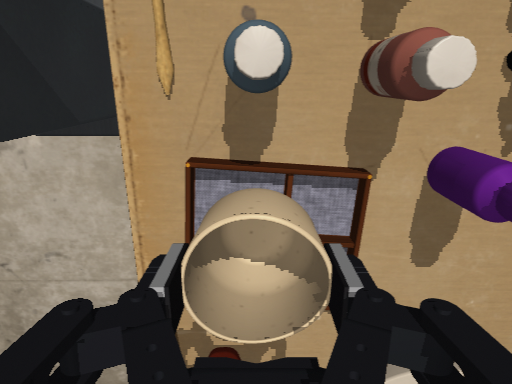

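The pot is held upright. The tray's +y rim runs from corner (187,160) to corner (371,176), and the cross divider meets the rim at (290,172).

```bash
python3 - <<'E'
from h import *
c=np.load('w2.npy',allow_pickle=True).item()
A=cast(c,187,159.5,.024);B=cast(c,371.5,176,.024);print(A,B,np.linalg.norm(B-A))
yaw=np.arctan2((B-A)[1],(B-A)[0]);print(np.degrees(yaw))
ex=np.array([np.cos(yaw),np.sin(yaw)]);ey=np.array([-ex[1],ex[0]])
C=(A+B)[:2]/2-.0715*ey
print('C',C,'big',C-.0345*ex,'s+',C+.0455*ex+.0345*ey,'s-',C+.0455*ex-.0345*ey)
# top view corners from manual check
t=np.load('top0.npy',allow_pickle=True).item()
for p in [(315,194),(378,198),(375,271),(311,267)]: print(cast(t,*p,.024).round(4))
E
```

```text
[ 0.38562145 -0.10906531  0.024     ] [ 0.54704978 -0.12383111  0.024     ] 0.16210223734151905
-5.226282216916879
C [ 0.45982272 -0.18765096] big [ 0.42546615 -0.18450838] s+ [ 0.50827615 -0.15743896] s- [ 0.50199098 -0.2261521 ]
[ 0.5455 -0.1208  0.024 ]
[ 0.536  -0.2614  0.024 ]
[ 0.3754 -0.251   0.024 ]
[ 0.3855 -0.1098  0.024 ]
```

Call:
send_rows --moves '[[[-0.7, -0.3, 0, 0, 0, 0, 0], [-0.7, -0.3, 0, 0, 0, 0, 0], [-0.6, -0.07, 0, 0, 0, 0, 0], [0, 0, 0.5, 0, 0, 1, 0], [0, 0, 0.9, 0, 0, 0, 0], [0, 0, 0.9, 0, 0, 0, 0], [0, 0, 0.9, 0, 0, 0, 0], [0, 0, 0.6, 0, 0, 0, 0], [0, 0, 0.4, 0, 0, 0, 0], [0, 0, 0, 0, 0, 0, 0]]]'

```text
t: 8.15
position: [0.4261, -0.1831, 0.043]
tool_rot: [-0.001, 0.731, 0.683, -0.0]
force: [1.2, -0.6, -0.9]
width: 0.0598
grasp_force: 65.9
```

```bash
python3 - <<'E'
from h import *
plan(.4258,-.1845,.042,-4.2); s=arm.state(); print(s['force'],s['grasp_force'])
E
```

```text
t 8.2 pos [ 0.4261 -0.1831  0.043 ] shift [-0.05 -0.01  0.03] turn z 0.08 w 0.0598 j6 -0.48 tilt [-0.001  0.001 -1.   ]
[ 1.20359822 -0.61774274 -0.94384967] 65.94575138879009
```

Call:
send_rows --moves '[[[-0.03, 0, 0.04, 0, 0, 0, 0], [0, 0, 0.02, 0, 0, 0, 0], [0, 0, 0, 0, 0, 0, 1], [0, 0, 0, 0, 0, 0, 1], [0, 0, 0, 0, 0, 0, 1], [0, 0, 0, 0, 0, 0, 1], [0, 0, -0.3, 0, 0, 0, 1], [0, 0, -0.8, 0, 0, 0, 1], [0, 0, -0.9, 0, 0, 0, 1], [0, 0, -0.9, 0, 0, 0, 1]]]'

```text
t: 9.15
position: [0.4257, -0.1848, 0.1305]
tool_rot: [-0.0, 0.731, 0.682, 0.0]
force: [-0.2, 0.3, -1.3]
width: 0.0852
grasp_force: 0.0
```

Call:
send_rows --moves '[[[0, 0, -0.9, 0, 0, 0, 1], [0.8, 0, -0.5, 0, 0, 0, 1], [0.9, 0, 0, 0, 0, 0, 1], [0.9, 0, 0, 0, 0, 0, 1], [0.9, 0, 0, 0, 0, 0, 1], [0.9, 0, 0, 0, 0, 0, 1], [0, 0, 0, 0, 0, 0, 1], [0, 0, 0, 0, 0, 0, 1]]]'

```text
t: 9.95
position: [0.4351, -0.053, 0.1715]
tool_rot: [0.0, 0.731, 0.683, 0.0]
force: [0.9, -0.0, 0.0]
width: 0.0856
grasp_force: 0.0
```

```bash
python3 - <<'E'
from h import *
plan(.447,-.0275,.084)
c=arm.capture('top'); save(c,'t1.png')
E
```

```text
t 9.9 pos [ 0.4351 -0.053   0.1715] shift [0.88 0.34 2.92] turn z 0.0 w 0.0856 j6 -0.2 tilt [ 0.001 -0.    -1.   ]
```

View pics/t1.png

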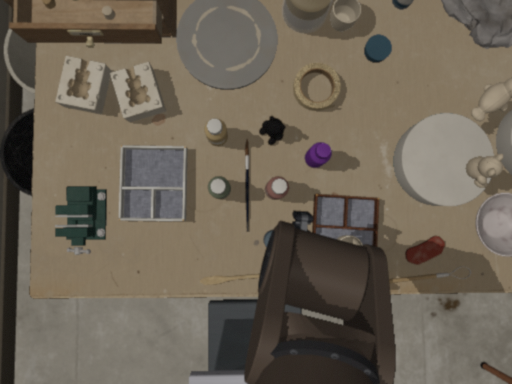

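The arm hides the dark tray in this view, though everything else is untouched. Next is the blue bottle.

Call:
send_rows --moves '[[[0.5, 0.2, 0, 0, 0, 0, 1], [0.38, 0.14, 0.2, 0, 0, 0, 1], [0, 0, 0.8, 0, 0, 0, 1], [0, 0, 0.9, 0, 0, 0, 1], [0, 0, 0.6, 0, 0, 0, 1], [0, 0, 0.35, 0, 0, 0, 1], [0, 0, 0, 0, 0, 0, 1]]]'

```text
t: 10.7
position: [0.4467, -0.0278, 0.0843]
tool_rot: [-0.001, 0.731, 0.682, -0.001]
force: [-0.1, -1.0, 0.5]
width: 0.0855
grasp_force: 0.0
```

Call:
send_rows --moves '[[[0, 0, 0, 0, 0, 0, 0], [0, 0, 0, 0, 0, 0, 0], [0, 0, 0, 0, 0, 0, 0], [0, 0, 0, 0, 0, 0, 0], [0, 0, 0, 0, 0, 0, 0], [0, 0, 0, 0, 0, 0, 0], [0, 0, 0, 0, 0, 0, 0], [0, 0, 0, 0, 0, 0, 0]]]'

```text
t: 11.5
position: [0.4475, -0.0276, 0.0864]
tool_rot: [0.001, 0.731, 0.682, 0.001]
force: [-0.9, 0.9, 10.4]
width: 0.0285
grasp_force: 58.4
```

```bash
python3 - <<'E'
from h import *
plan(.447,-.0275,.205); s=arm.state(); print(s['force'],s['moment'])
E
```

```text
t 11.5 pos [ 0.4475 -0.0276  0.0864] shift [ 0.   -0.01 -3.95] turn z 0.0 w 0.0285 j6 -0.14 tilt [ 0.002 -0.    -1.   ]
[-0.9089279   0.92174743 10.35592175] [ 0.05482428  0.270646   -0.04985303]
```

Call:
send_rows --moves '[[[0, 0, -0.5, 0, 0, 0, 0], [0, 0, -0.9, 0, 0, 0, 0], [0, 0, -0.9, 0, 0, 0, 0], [0, 0, -0.8, 0, 0, 0, 0], [-0.8, 0.3, 0, 0, 0, 0, 0], [-0.8, 0.3, 0, 0, 0, 0, 0], [-0.8, 0.3, 0, 0, 0, 0, 0], [-0.8, 0.3, 0, 0, 0, 0, 0], [-0.8, 0.3, 0, 0, 0, 0, 0], [-0.8, 0.3, 0, 0, 0, 0, 0]]]'

```text
t: 12.5
position: [0.4911, -0.176, 0.1787]
tool_rot: [0.0, 0.731, 0.682, 0.0]
force: [0.5, -0.2, -0.5]
width: 0.0284
grasp_force: 59.4
```

Call:
send_rows --moves '[[[-0.6, 0.2, 0, 0, 0, 0, 0], [-0.5, 0.2, 0, 0, 0, 0, 0], [-0.5, 0.13, 0, 0, 0, 0, 0], [0, 0, 0, 0, 0, 0, 0], [0, 0, 0, 0, 0, 0, 0]]]'

```text
t: 13.0
position: [0.5033, -0.2237, 0.1783]
tool_rot: [-0.0, 0.731, 0.682, -0.0]
force: [-0.4, 0.8, -1.1]
width: 0.0284
grasp_force: 59.4
```

```bash
python3 - <<'E'
from h import *
plan(.5031,-.2247,.0925,-4.2)
for n in ['wrist','side']:
  c=arm.capture(n); save(c,n+'3.png'); np.save(n+'3.npy',c,allow_pickle=True)
a=cv2.imread('pics/wrist3.png');b=cv2.resize(cv2.imread('pics/side3.png')[100:260,200:400],(400,320))
cv2.imwrite('pics/x3.png',np.hstack([a[:, 56:456],cv2.copyMakeBorder(b,0,64,0,0,0)]))
E
```

```text
t 13.0 pos [ 0.5033 -0.2237  0.1783] shift [-0.03 -0.    2.86] turn z 0.05 w 0.0284 j6 -0.47 tilt [-0.     0.001 -1.   ]
```

View pics/x3.png

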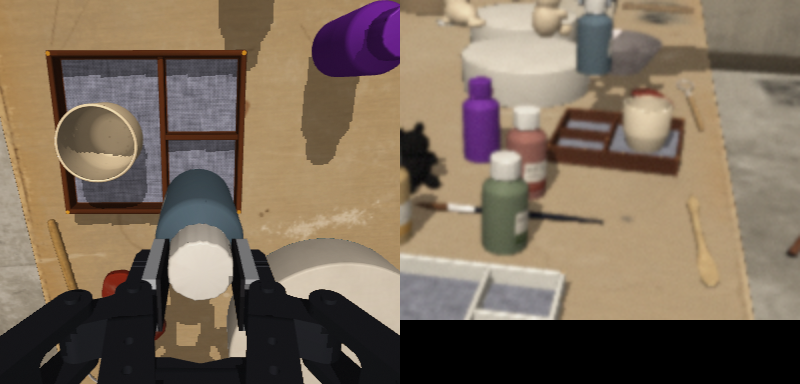

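In the wrist view the pot stands inside the big compartment, and the rim corners are at about (104,52), (302,52), (124,212) and (297,211). The blue bottle is held upright.

```bash
python3 - <<'E'
from h import *
c=np.load('wrist3.npy',allow_pickle=True).item()
P=np.array([cast(c,u,v,.024) for u,v in [(103,52),(302.5,51),(297,211),(123,212.5)]]);print(P.round(4))
C=P.mean(0)[:2];e=(P[1]-P[0]+P[2]-P[3])[:2];yaw=np.arctan2(e[1],e[0])
ex=e/np.linalg.norm(e);ey=np.array([-ex[1],ex[0]])
print(np.degrees(yaw),'C',C,'big',C-.0345*ex,'s+',C+.0455*ex+.0345*ey,'s-',C+.0455*ex-.0345*ey,np.linalg.norm(e)/2)
print('pot', cast(c,96+56,142,.067))
E
```

```text
[[ 0.3856 -0.113   0.024 ]
 [ 0.5475 -0.1235  0.024 ]
 [ 0.5384 -0.2618  0.024 ]
 [ 0.376  -0.2521  0.024 ]]
-3.5495819733423755 C [ 0.46189256 -0.18759394] big [ 0.42745874 -0.18545797] s+ [ 0.50944125 -0.15597713] s- [ 0.5051693  -0.22484476] 0.1624542627838293
pot [ 0.4273586  -0.18266134  0.067     ]
```

Call:
send_rows --moves '[[[-0.04, 0.02, 0.5, 0, 0, 0, 0], [0, 0, 0.8, 0, 0, 0, 0], [0, 0, 0.7, 0, 0, 0, 0], [0, 0, 0.5, 0, 0, 0, 0], [0, 0, 0.3, 0, 0, 0, 0], [0, 0, 0.06, 0, 0, 0, 0], [0, 0, 0.02, 0, 0, 0, 0]]]'

```text
t: 13.8
position: [0.5039, -0.2248, 0.0926]
tool_rot: [-0.0, 0.731, 0.682, -0.0]
force: [-2.5, 1.5, 7.4]
width: 0.0282
grasp_force: 60.3
```

```bash
python3 - <<'E'
from h import *
plan(.504,-.2248,.0925,-4.2); s=arm.state(); print(s['force'],s['moment'])
E
```

```text
t 13.8 pos [ 0.5039 -0.2248  0.0926] shift [-0.  0.  0.] turn z 0.07 w 0.0282 j6 -0.47 tilt [-0.  0. -1.]
[-2.47031474  1.46783394  7.3682606 ] [ 0.17158977  0.71688819 -0.03002681]
```

Call:
send_rows --moves '[[[0, 0, 0, 0, 0, 0, 1], [0, 0, 0, 0, 0, 0, 1], [0, 0, 0, 0, 0, 0, 1], [0, 0, 0, 0, 0, 0, 1], [0, 0, -0.3, 0, 0, 0, 1], [0, 0, -0.7, 0, 0, 0, 1], [0, 0, -0.9, 0, 0, 0, 1], [0, 0, -0.9, 0, 0, 0, 1], [0.7, 0.1, 0, 0, 0, 0, 1], [0.9, 0.1, 0, 0, 0, 0, 1]]]'

```text
t: 14.8
position: [0.5136, -0.1781, 0.1777]
tool_rot: [0.001, 0.732, 0.682, 0.0]
force: [-0.1, -0.5, -1.0]
width: 0.0856
grasp_force: 0.0
```

Call:
send_rows --moves '[[[0.9, 0.1, 0, 0, 0, 0, 1], [0.9, 0.1, 0, 0, 0, 0, 1], [0.9, 0.1, 0, 0, 0, 0, 1], [0.9, 0.1, 0, 0, 0, 0, 1], [0.9, 0.1, 0, 0, 0, 0, 1], [0.9, 0.1, 0, 0, 0, 0, 1], [0.9, 0.1, 0, 0, 0, 0, 1], [0.9, 0.1, 0, 0, 0, 0, 1], [0, 0, 0, 0, 0, 0, 1], [0, 0, 0, 0, 0, 0, 1]]]'

```text
t: 15.8
position: [0.5522, 0.0363, 0.1765]
tool_rot: [0.0, 0.731, 0.683, 0.0]
force: [-0.3, 0.5, -0.1]
width: 0.0855
grasp_force: 0.0
```

```bash
python3 - <<'E'
from h import *
from m3 import cap
plan(.559,.09,.0845)
c=arm.capture('wrist'); save(c,'w4.png'); np.save('w4.npy',c,allow_pickle=True)
E
```

```text
t 15.8 pos [0.5522 0.0363 0.1765] shift [1.8  0.1  3.07] turn z 0.0 w 0.0855 j6 0.01 tilt [ 0. -0. -1.]
```

View pics/w4.png

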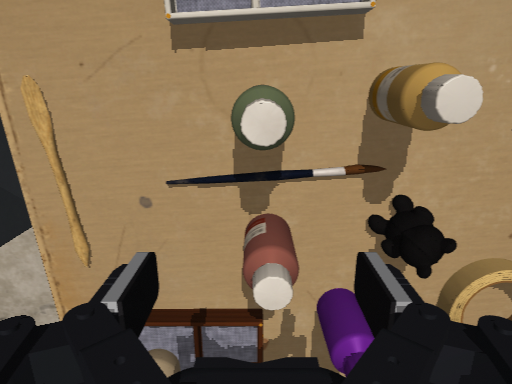

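The green cap is at (263,121), directly ahead, with red at (272,287) and yellow at (458,98). The bear at about (412,238) has its feet to the upper left and its ears to the lower right, so its axes are turned by about 45°.

```bash
python3 - <<'E'
from h import *
from m3 import cap
c=np.load('w4.npy',allow_pickle=True).item()
print('green',cap(c,263,121,.1,L0=175),'red',cap(c,272,287,.104,L0=175))
x=cap(c,263,121,.1,L0=175)[2]; plan(x[0],x[1],.0845)
E
```

```text
green (array([263.2, 122.5]), array([  45,   45, 1557], dtype=int32), array([0.5599, 0.0895, 0.1   ])) red (array([272.5, 292.7]), array([  38,   34, 1013], dtype=int32), array([ 0.5592, -0.033 ,  0.104 ]))
t 15.8 pos [0.5522 0.0358 0.1764] shift [1.8  0.13 3.06] turn z 0.0 w 0.0853 j6 0.01 tilt [ 0. -0. -1.]
```

Call:
send_rows --moves '[[[0.6, 0.13, 0, 0, 0, 0, 1], [0.7, 0, 0, 0, 0, 0, 1], [0.5, 0, 0.3, 0, 0, 0, 1], [0, 0, 0.8, 0, 0, 0, 1], [0, 0, 0.9, 0, 0, 0, 1], [0, 0, 0.7, 0, 0, 0, 1], [0, 0, 0.35, 0, 0, 0, 1], [0, 0, 0, 0, 0, 0, 1]]]'

```text
t: 16.65
position: [0.5593, 0.0892, 0.0833]
tool_rot: [-0.001, 0.731, 0.682, -0.001]
force: [0.0, 0.4, 0.1]
width: 0.0854
grasp_force: 0.0
```

Call:
send_rows --moves '[[[0, 0, 0, 0, 0, 0, 0], [0, 0, 0, 0, 0, 0, 0], [0, 0, 0, 0, 0, 0, 0], [0, 0, 0, 0, 0, 0, 0], [0, 0, 0, 0, 0, 0, 0], [0, 0, 0, 0, 0, 0, 0], [0, 0, 0, 0, 0, 0, 0], [0, 0, 0, 0, 0, 0, 0]]]'

```text
t: 17.45
position: [0.5603, 0.0897, 0.0856]
tool_rot: [0.001, 0.731, 0.682, 0.001]
force: [-1.1, -0.5, 6.8]
width: 0.0286
grasp_force: 58.8
```

```bash
python3 - <<'E'
from h import *
plan(.5087,-.156,.210); s=arm.state(); print(s['force'])
E
```

```text
t 17.4 pos [0.5603 0.0897 0.0856] shift [-8.29 -1.14 -4.15] turn z 0.0 w 0.0286 j6 0.11 tilt [ 0.002  0.    -1.   ]
[-1.12891103 -0.54650424  6.82590526]
```

Call:
send_rows --moves '[[[0, 0, -0.5, 0, 0, 0, 0], [0, 0, -0.9, 0, 0, 0, 0], [0, 0, -0.9, 0, 0, 0, 0], [0, 0, -0.9, 0, 0, 0, 0], [0, 0, -0.95, 0, 0, 0, 0], [-0.7, -0.15, 0, 0, 0, 0, 0], [-0.8, -0.15, 0, 0, 0, 0, 0], [-0.8, -0.15, 0, 0, 0, 0, 0], [-0.8, -0.15, 0, 0, 0, 0, 0], [-0.8, -0.15, 0, 0, 0, 0, 0]]]'

```text
t: 18.45
position: [0.5289, -0.0263, 0.2094]
tool_rot: [0.0, 0.731, 0.682, 0.0]
force: [0.5, 0.3, -0.2]
width: 0.0285
grasp_force: 59.5
```

Call:
send_rows --moves '[[[-0.8, -0.15, 0, 0, 0, 0, 0], [-0.8, -0.15, 0, 0, 0, 0, 0], [-0.8, -0.09, 0, 0, 0, 0, 0], [-0.8, 0, 0, 0, 0, 0, 0], [-0.7, 0, 0, 0, 0, 0, 0], [-0.4, 0, 0, 0, 0, 0, 0], [0, 0, 0, 0, 0, 0, 0], [0, 0, 0, 0, 0, 0, 0]]]'

```text
t: 19.25
position: [0.5087, -0.1529, 0.2091]
tool_rot: [-0.0, 0.731, 0.682, 0.0]
force: [0.9, -0.7, 0.2]
width: 0.0287
grasp_force: 59.5
```

```bash
python3 - <<'E'
from h import *
plan(.5087,-.156,.0917)
E
```

```text
t 19.2 pos [ 0.5087 -0.1529  0.2091] shift [-0.1   0.01  3.91] turn z 0.0 w 0.0287 j6 -0.35 tilt [-0.  0. -1.]
```

Call:
send_rows --moves '[[[-0.1, 0, 0.5, 0, 0, 0, 0], [0, 0, 0.9, 0, 0, 0, 0], [0, 0, 0.9, 0, 0, 0, 0], [0, 0, 0.7, 0, 0, 0, 0], [0, 0, 0.5, 0, 0, 0, 0], [0, 0, 0.3, 0, 0, 0, 0], [0, 0, 0.07, 0, 0, 0, 0], [0, 0, 0.03, 0, 0, 0, 0]]]'

```text
t: 20.05
position: [0.5088, -0.156, 0.0923]
tool_rot: [0.0, 0.731, 0.682, 0.0]
force: [0.4, -0.1, -1.5]
width: 0.029
grasp_force: 59.5
```

```bash
python3 - <<'E'
from h import *
plan(.686,-.029,.0917,-4.2); s=arm.state(); print(s['force'])
E
```

```text
t 20.1 pos [ 0.5088 -0.156   0.0923] shift [4.63 5.6  0.02] turn z 0.06 w 0.029 j6 -0.35 tilt [ 0. -0. -1.]
[ 0.42297632 -0.09730734 -1.45880364]
```

Call:
send_rows --moves '[[[0, 0, 0.03, 0, 0, 0, 0], [0, 0, 0, 0, 0, 0, 1], [0, 0, 0, 0, 0, 0, 1], [0, 0, 0, 0, 0, 0, 1], [0, 0, 0, 0, 0, 0, 1], [0, 0, -0.3, 0, 0, 0, 1], [0, 0, -0.7, 0, 0, 0, 1], [0, 0, -0.9, 0, 0, 0, 1], [0, 0, -0.9, 0, 0, 0, 1], [0, 0, -0.3, 0, 0, 0, 1]]]'

```text
t: 21.05
position: [0.5092, -0.1567, 0.1871]
tool_rot: [0.002, 0.731, 0.682, 0.001]
force: [0.6, -0.7, -0.7]
width: 0.0856
grasp_force: 0.0
```

Call:
send_rows --moves '[[[0.3, 0.7, 0, 0, 0, 0, 1], [0.3, 0.8, 0, 0, 0, 0, 1], [0.4, 0.8, 0, 0, 0, 0, 1], [0.4, 0.8, 0, 0, 0, 0, 1], [0.4, 0.8, 0, 0, 0, 0, 1], [0.4, 0.8, 0, 0, 0, 0, 1], [0.4, 0.7, 0, 0, 0, 0, 1], [0, 0, 0, 0, 0, 0, 1], [0, 0, 0, 0, 0, 0, 1]]]'

```text
t: 21.95
position: [0.6751, -0.0896, 0.1834]
tool_rot: [-0.001, 0.731, 0.682, -0.0]
force: [-0.5, 0.3, -0.6]
width: 0.0853
grasp_force: 0.0
```

```bash
python3 - <<'E'
from h import *
plan(.686,-.029,.045)
for n in ['wrist','side']:
  c=arm.capture(n); save(c,n+'5.png'); np.save(n+'5.npy',c,allow_pickle=True)
a=cv2.imread('pics/wrist5.png');b=cv2.resize(cv2.imread('pics/side5.png')[100:260,220:360],(288,328))
cv2.imwrite('pics/x5.png',np.hstack([a,cv2.copyMakeBorder(b,0,56,0,0,0)]))
E
```

```text
t 21.9 pos [ 0.6751 -0.0896  0.1834] shift [2.04 0.23 4.61] turn z 0.0 w 0.0853 j6 -0.16 tilt [-0.001  0.    -1.   ]
```

View pics/x5.png

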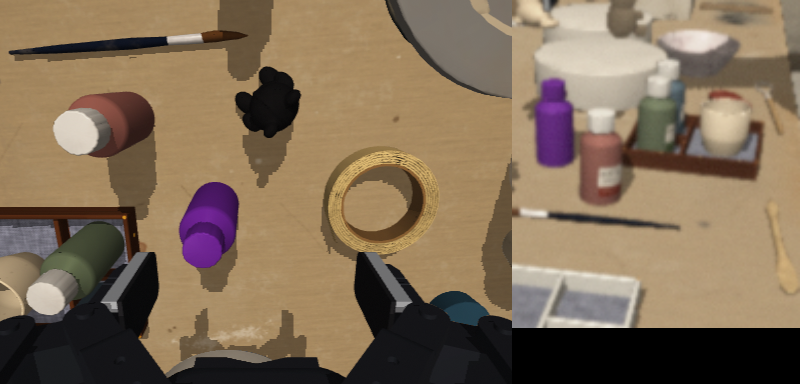

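In the side inset, the pot, blue and green stand upright in the dark tray. The bear at (270,102) is almost under the wrist camera, so I'll enlarge and brighten it.

```bash
python3 - <<'E'
from h import *
c=np.load('wrist5.npy',allow_pickle=True).item()
k=c['color'][55:155,215:325].astype(float); k=np.clip((k/60)**.6*255,0,255).astype('uint8')
cv2.imwrite('pics/bear.png',cv2.resize(k,(660,600),interpolation=cv2.INTER_CUBIC)[:,:,::-1])
g=cv2.cvtColor(c['color'],cv2.COLOR_RGB2GRAY); m=(g<45).astype(np.uint8); m[:,:225]=0;m[:,312:]=0;m[:60]=0;m[145:]=0
n,l,st,ce=cv2.connectedComponentsWithStats(m); i=1+np.argmax(st[1:,4]); b=(l==i).astype(np.uint8)
d=cv2.distanceTransform(b,cv2.DIST_L2,5);v,u=np.unravel_index(d.argmax(),d.shape)
print(ce[i],st[i],'incircle',u,v,d.max(),cast(c,u,v,.055),cast(c,*ce[i],.04),c['position'])
E
```

```text
[269.62265462 102.97845726] [ 236   67   65   71 2878] incircle 273 107 23.368996 [ 0.69167157 -0.03028422  0.055     ] [ 0.68973716 -0.02780065  0.04      ] [ 0.67997031 -0.01418541  0.32555168]
```

View pics/bear.png

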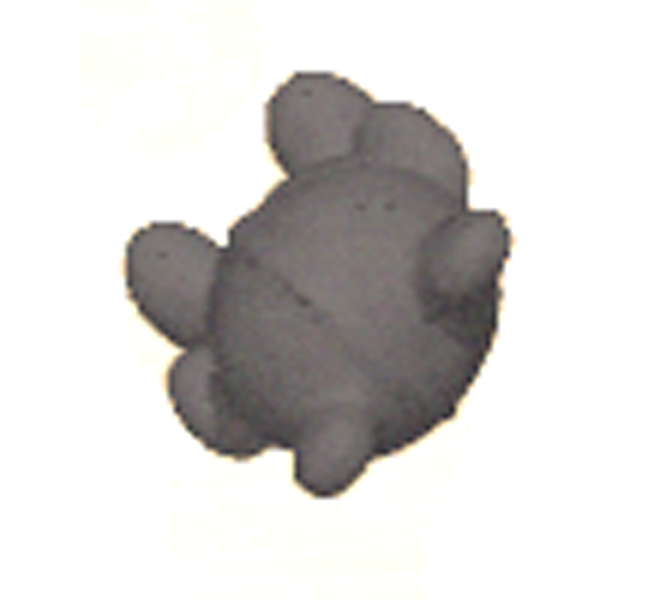

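The brightened crop shows the head circle centred at crop (345,300), which is pixel (272.5,105). The ears are at the rear right and the feet at the front left. I'll close the fingers along the face-to-back axis, which lies about -39° in the world frame.

Call:
send_rows --moves '[[[0.7, 0.13, 0, 0, 0, 0, 1], [0.7, 0.13, 0, 0, 0, 0, 1], [0.64, 0.12, 0, 0, 0, 0, 1], [0, 0, 0, 0, 0, 1, 1], [0, 0, 0, 0, 0, 1, 1], [0, 0, 0, 0, 0, 1, 1], [0, 0, 0, 0, 0, 1, 1], [0, 0, 0, 0, 0, 1, 1], [0, 0, 0, 0, 0, 1, 1], [0, 0, 0, 0, 0, 1, 1]]]'

```text
t: 23.05
position: [0.6908, -0.0295, 0.1844]
tool_rot: [-0.0, 0.875, 0.484, 0.0]
force: [-0.2, -0.3, 0.6]
width: 0.0856
grasp_force: 0.0
```

Call:
send_rows --moves '[[[0, 0, 0, 0, 0, 1, 1], [0, 0, 0.3, 0, 0, 0.7, 1], [0, 0, 0.7, 0, 0, 0, 1], [0, 0, 0.9, 0, 0, 0, 1], [0, 0, 0.6, 0, 0, 0, 1], [0, 0, 0, 0, 0, 0, 1]]]'

```text
t: 23.65
position: [0.6897, -0.0294, 0.1068]
tool_rot: [-0.001, 0.902, 0.432, -0.002]
force: [0.4, 0.7, 0.6]
width: 0.0853
grasp_force: 0.0
```

```bash
python3 - <<'E'
from h import *
plan(.691,-.0295,.043,-39)
E
```

```text
t 23.6 pos [ 0.6897 -0.0294  0.1068] shift [0.03 0.04 2.13] turn z 0.05 w 0.0853 j6 0.54 tilt [-0.004  0.001 -1.   ]
```

Call:
send_rows --moves '[[[0, 0.03, 0.4, 0, 0, 0, 1], [0, 0, 0.7, 0, 0, 0, 1], [0, 0, 0.6, 0, 0, 0, 1], [0, 0, 0.4, 0, 0, 0, 1], [0, 0, 0, 0, 0, 0, 1]]]'

```text
t: 24.15
position: [0.6914, -0.03, 0.0451]
tool_rot: [-0.001, 0.902, 0.432, -0.001]
force: [-0.8, -0.3, -0.5]
width: 0.0853
grasp_force: 0.0
```

Call:
send_rows --moves '[[[0, 0, 0, 0, 0, 0, 0], [0, 0, 0, 0, 0, 0, 0], [0, 0, 0, 0, 0, 0, 0], [0, 0, 0, 0, 0, 0, 0], [0, 0, 0, 0, 0, 0, 0], [0, 0, 0, 0, 0, 0, 0], [0, 0, 0, 0, 0, 0, 0]]]'

```text
t: 24.85
position: [0.6926, -0.0302, 0.0474]
tool_rot: [0.001, 0.902, 0.432, 0.001]
force: [0.9, -0.3, 6.4]
width: 0.0312
grasp_force: 58.9
```

```bash
python3 - <<'E'
from h import *
plan(.691,-.0295,.043,-39); print(arm.state()['force'],arm.state()['grasp_force'])
E
```

```text
t 24.9 pos [ 0.6926 -0.0302  0.0474] shift [-0.01 -0.06  0.15] turn z 0.06 w 0.0312 j6 0.54 tilt [ 0.002 -0.    -1.   ]
[ 0.89360025 -0.32028165  6.42927585] 58.91477916156873
```

Call:
send_rows --moves '[[[0, 0, -0.4, 0, 0, 0, 0], [0, 0, -0.8, 0, 0, 0, 0], [0, 0, -0.9, 0, 0, 0, 0], [0, 0, -0.9, 0, 0, 0, 0], [0, 0, -0.9, 0, 0, 0, 0], [0, 0, -0.5, 0, 0, 0, 0], [0, 0, 0, 0, 0, -1, 0], [0, 0, 0, 0, 0, -1, 0], [0, 0, 0, 0, 0, -1, 0], [0, 0, 0, 0, 0, -1, 0]]]'

```text
t: 25.85
position: [0.6915, -0.03, 0.178]
tool_rot: [-0.0, 0.832, 0.555, -0.0]
force: [0.7, 0.2, -0.6]
width: 0.0308
grasp_force: 59.1
```

Call:
send_rows --moves '[[[0, 0, 0, 0, 0, -1, 0], [0, 0, 0, 0, 0, -1, 0], [0, 0, 0, 0, 0, -1, 0], [0, 0, 0, 0, 0, -1, 0], [0, 0, 0, 0, 0, -1, 0], [0, 0, 0, 0, 0, -0.7, 0], [0.7, -0.3, 0, 0, 0, 0, 0], [0.8, -0.4, 0, 0, 0, 0, 0], [0.8, -0.4, 0, 0, 0, 0, 0], [0.8, -0.4, 0, 0, 0, 0, 0]]]'

```text
t: 26.85
position: [0.6455, 0.0646, 0.1781]
tool_rot: [-0.0, 0.707, 0.707, -0.0]
force: [0.5, -0.2, -1.8]
width: 0.031
grasp_force: 59.1
```

Call:
send_rows --moves '[[[0.8, -0.4, 0, 0, 0, 0, 0], [0.8, -0.4, 0, 0, 0, 0, 0], [0.8, -0.4, 0, 0, 0, 0, 0], [0, 0, 0, 0, 0, 0, 0], [0, 0, 0, 0, 0, 0, 0]]]'

```text
t: 27.35
position: [0.6102, 0.1358, 0.1783]
tool_rot: [-0.0, 0.707, 0.708, -0.0]
force: [-0.1, 0.1, -0.5]
width: 0.0309
grasp_force: 59.1
```

```bash
python3 - <<'E'
from h import *
plan(.609,.239,.18,-.5)
c=arm.capture('wrist'); save(c,'w6.png'); np.save('w6.npy',c,allow_pickle=True)
E
```

```text
t 27.4 pos [0.6102 0.1358 0.1783] shift [ 3.44 -0.04 -0.06] turn z 0.15 w 0.0309 j6 0.11 tilt [-0.  0. -1.]
```

View pics/w6.png

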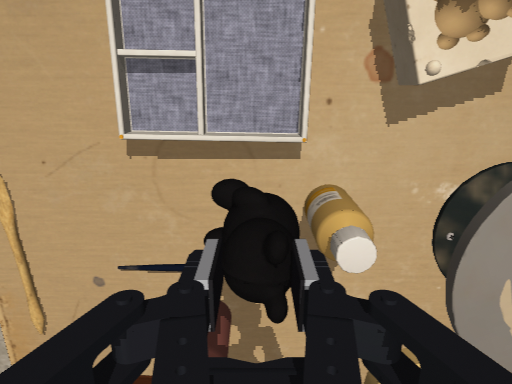

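The white tray's -y rim runs from (122,138) to (307,141), with its long divider at about u=200. The bear is held upright, and yellow is undisturbed.

```bash
python3 - <<'E'
from h import *
c=np.load('w6.npy',allow_pickle=True).item()
A=cast(c,122,138,.024);B=cast(c,307.5,141,.024);print(A,B,np.linalg.norm(B-A))
D=cast(c,199.5,134,.024);print('div',D)
e=(B-A)[:2];yaw=np.arctan2(e[1],e[0]);print(np.degrees(yaw))
# right edge direction
E1=cast(c,307,130,.024);E2=cast(c,314,10,.024);print('side dir',np.degrees(np.arctan2(E2[1]-E1[1],E2[0]-E1[0]))-90)
for yw in (yaw,np.radians(-1)):
  ex=np.array([np.cos(yw),np.sin(yw)]);ey=np.array([-ex[1],ex[0]])
  C=(A+B)[:2]/2+.0715*ey; print('C',C,'big',C+.0345*ex,'small',C-.0455*ex-.0345*ey,C-.0455*ex+.0345*ey)
plan(.61,.24,.054)
E
```

```text
[0.49245991 0.16797366 0.024     ] [0.65475876 0.16570173 0.024     ] 0.16231475162186226
div [0.56038394 0.17159954 0.024     ]
-0.8019973868813569
side dir -0.6899761423056248
C [0.57461012 0.23833069] big [0.60910674 0.23784779] small [0.52863168 0.20447094] [0.52959748 0.27346418]
C [0.57485718 0.23832681] big [0.60935193 0.2377247 ] small [0.528762   0.20462615] [0.52996622 0.27361564]
t 27.4 pos [0.6106 0.1351 0.1783] shift [ 3.5  -0.02  4.14] turn z 0.0 w 0.0306 j6 0.11 tilt [ 0. -0. -1.]
```

Call:
send_rows --moves '[[[0.8, -0.03, 0, 0, 0, 0, 0], [0.9, 0, 0, 0, 0, 0, 0], [0.9, 0, 0, 0, 0, 0, 0], [0.83, 0, 0, 0, 0, 0, 0], [0, 0, 0.7, 0, 0, 0, 0], [0, 0, 0.9, 0, 0, 0, 0], [0, 0, 0.9, 0, 0, 0, 0], [0, 0, 0.8, 0, 0, 0, 0], [0, 0, 0.6, 0, 0, 0, 0], [0, 0, 0.2, 0, 0, 0, 0]]]'

```text
t: 28.4
position: [0.6094, 0.2367, 0.0533]
tool_rot: [-0.001, 0.707, 0.707, -0.001]
force: [-8.9, -0.9, 32.2]
width: 0.0311
grasp_force: 64.1
```

Call:
send_rows --moves '[[[0, 0, 0.04, 0, 0, 0, 0], [0, 0, 0.02, 0, 0, 0, 0]]]'

```text
t: 28.6
position: [0.6103, 0.2374, 0.0538]
tool_rot: [0.0, 0.707, 0.707, 0.0]
force: [-0.8, -0.9, -1.0]
width: 0.0311
grasp_force: 59.1
```

```bash
python3 - <<'E'
from h import *
plan(.609,.238,.0534); print(arm.state()['force'])
E
```

```text
t 28.6 pos [0.6103 0.2374 0.0538] shift [ 0.02 -0.04  0.01] turn z 0.0 w 0.0311 j6 0.27 tilt [ 0.001  0.    -1.   ]
[-0.82364706 -0.89325613 -0.95963506]
```

Call:
send_rows --moves '[[[0, 0, 0.02, 0, 0, 0, 0], [0, 0, 0, 0, 0, 0, 1], [0, 0, 0, 0, 0, 0, 1], [0, 0, 0, 0, 0, 0, 1], [0, 0, 0, 0, 0, 0, 1], [0, 0, -0.3, 0, 0, 0, 1], [0, 0, -0.7, 0, 0, 0, 1], [0, 0, -0.9, 0, 0, 0, 1], [0, 0, -0.9, 0, 0, 0, 1], [0, 0, -0.9, 0, 0, 0, 1]]]'

```text
t: 29.6
position: [0.6097, 0.2378, 0.1656]
tool_rot: [0.0, 0.707, 0.707, 0.0]
force: [0.9, -0.5, 0.1]
width: 0.0854
grasp_force: 0.0
```

Call:
send_rows --moves '[[[-0.5, -0.1, -0.7, 0, 0, 0, 1], [-0.8, -0.2, 0, 0, 0, 0, 1], [-0.8, -0.2, 0, 0, 0, 0, 1], [-0.8, -0.2, 0, 0, 0, 0, 1], [-0.8, -0.2, 0, 0, 0, 0, 1], [-0.8, -0.2, 0, 0, 0, 0, 1], [-0.8, -0.2, 0, 0, 0, 0, 1], [-0.8, -0.2, 0, 0, 0, 0, 1], [-0.8, -0.2, 0, 0, 0, 0, 1], [0, 0, 0, 0, 0, 0, 1]]]'

```text
t: 30.6
position: [0.5585, 0.0287, 0.1855]
tool_rot: [0.0, 0.708, 0.706, 0.0]
force: [0.9, 0.3, -0.2]
width: 0.0857
grasp_force: 0.0
```

```bash
python3 - <<'E'
from h import *
c=arm.capture('wrist'); save(c,'w7.png'); np.save('w7.npy',c,allow_pickle=True)
s=arm.capture('side'); save(s,'s7.png')
a=cv2.imread('pics/w7.png');b=cv2.resize(cv2.imread('pics/s7.png')[150:310,150:310],(288,288))
cv2.imwrite('pics/x7.png',np.hstack([a,cv2.copyMakeBorder(b,0,96,0,0,0)]))
plan(.559,-.033,.088)
E
```

```text
t 30.7 pos [0.5591 0.0306 0.1854] shift [-2.12 -0.    3.25] turn z 0.0 w 0.0855 j6 -0.06 tilt [ 0.001  0.    -1.   ]
```

View pics/x7.png

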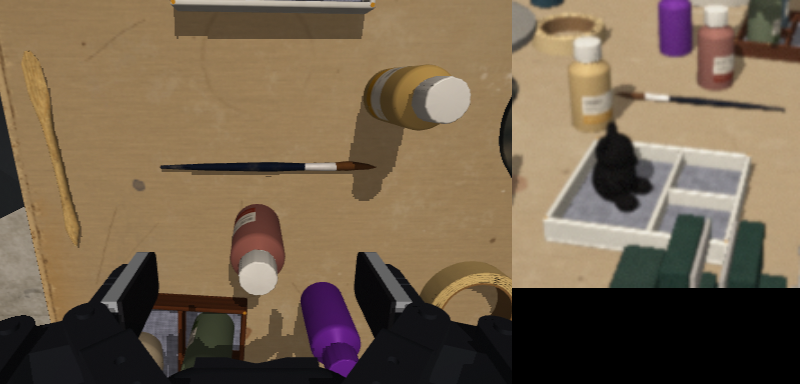

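The bear stands upright in the white tray's big compartment (side inset), and red's cap is at (258,278).

Call:
send_rows --moves '[[[-0.7, 0, 0, 0, 0, 0, 1], [-0.7, 0, 0, 0, 0, 0, 1], [-0.7, 0, 0.4, 0, 0, 0, 1], [0, 0, 0.8, 0, 0, 0, 1], [0, 0, 0.9, 0, 0, 0, 1], [0, 0, 0.7, 0, 0, 0, 1], [0, 0, 0.4, 0, 0, 0, 1], [0, 0, 0, 0, 0, 0, 1]]]'

```text
t: 31.5
position: [0.5587, -0.0315, 0.0877]
tool_rot: [-0.001, 0.707, 0.708, -0.001]
force: [0.0, 0.2, 0.0]
width: 0.0855
grasp_force: 0.0
```

Call:
send_rows --moves '[[[0, 0, 0, 0, 0, 0, 0], [0, 0, 0, 0, 0, 0, 0], [0, 0, 0, 0, 0, 0, 0], [0, 0, 0, 0, 0, 0, 0], [0, 0, 0, 0, 0, 0, 0], [0, 0, 0, 0, 0, 0, 0], [0, 0, 0, 0, 0, 0, 0], [0, 0, 0, 0, 0, 0, 0]]]'

```text
t: 32.3
position: [0.5594, -0.0323, 0.0898]
tool_rot: [0.001, 0.707, 0.707, 0.001]
force: [-1.0, 0.7, 6.7]
width: 0.0282
grasp_force: 58.7
```

```bash
python3 - <<'E'
from h import *
plan(.5295,.2045,.18); print(arm.state()['force'])
E
```

```text
t 32.3 pos [ 0.5594 -0.0323  0.0898] shift [ 7.89 -0.99 -3.01] turn z 0.0 w 0.0282 j6 -0.18 tilt [ 0.002 -0.    -1.   ]
[-1.00410004  0.68707637  6.71947861]
```

Call:
send_rows --moves '[[[0, 0, -0.5, 0, 0, 0, 0], [0, 0, -0.9, 0, 0, 0, 0], [0, 0, -0.9, 0, 0, 0, 0], [0, 0, -0.7, 0, 0, 0, 0], [0.8, -0.1, 0, 0, 0, 0, 0], [0.8, -0.1, 0, 0, 0, 0, 0], [0.8, -0.1, 0, 0, 0, 0, 0], [0.8, -0.1, 0, 0, 0, 0, 0], [0.8, -0.1, 0, 0, 0, 0, 0], [0.8, -0.1, 0, 0, 0, 0, 0]]]'

```text
t: 33.3
position: [0.5406, 0.1127, 0.1791]
tool_rot: [0.0, 0.707, 0.707, 0.0]
force: [0.2, 0.8, -0.8]
width: 0.0288
grasp_force: 59.5
```

Call:
send_rows --moves '[[[0.8, -0.1, 0, 0, 0, 0, 0], [0.8, -0.1, 0, 0, 0, 0, 0], [0.8, -0.1, 0, 0, 0, 0, 0], [0.7, -0.1, 0, 0, 0, 0, 0], [0, 0, 0, 0, 0, 0, 0], [0, 0, 0, 0, 0, 0, 0]]]'

```text
t: 33.9
position: [0.5287, 0.2047, 0.1789]
tool_rot: [0.0, 0.707, 0.708, 0.0]
force: [0.7, -0.2, -0.6]
width: 0.0283
grasp_force: 59.5
```

```bash
python3 - <<'E'
from h import *
plan(.5293,.2045,.0962,-.8)
E
```

```text
t 33.9 pos [0.5287 0.2047 0.1789] shift [-0.01  0.02  2.76] turn z 0.22 w 0.0283 j6 0.25 tilt [ 0. -0. -1.]
```

Call:
send_rows --moves '[[[0, 0.02, 0.5, 0, 0, 0.2, 0], [0, 0, 0.8, 0, 0, 0, 0], [0, 0, 0.7, 0, 0, 0, 0], [0, 0, 0.5, 0, 0, 0, 0], [0, 0, 0.2, 0, 0, 0, 0], [0, 0, 0.04, 0, 0, 0, 0], [0, 0, 0.02, 0, 0, 0, 0]]]'

```text
t: 34.6
position: [0.5298, 0.2044, 0.0966]
tool_rot: [0.0, 0.712, 0.702, 0.0]
force: [0.7, 0.5, -1.0]
width: 0.0286
grasp_force: 59.5
```

```bash
python3 - <<'E'
from h import *
plan(.5293,.2045,.0958,-.8); print(arm.state()['force'])
E
```

```text
t 34.6 pos [0.5298 0.2044 0.0966] shift [ 0.   -0.02  0.03] turn z 0.0 w 0.0286 j6 0.27 tilt [ 0.001  0.    -1.   ]
[ 0.67379646  0.45047768 -0.97285488]
```

Release the red bottle, retreat upward and move clear for a final look.

Call:
send_rows --moves '[[[0, 0, 0.03, 0, 0, 0, 0], [0, 0, 0.01, 0, 0, 0, 0], [0, 0, 0, 0, 0, 0, 1], [0, 0, 0, 0, 0, 0, 1], [0, 0, 0, 0, 0, 0, 1], [0, 0, 0, 0, 0, 0, 1], [0, 0, -0.3, 0, 0, 0, 1], [0, 0, -0.7, 0, 0, 0, 1], [0, 0, -0.9, 0, 0, 0, 1], [0, 0, -0.9, 0, 0, 0, 1]]]'

```text
t: 35.6
position: [0.5293, 0.2047, 0.1802]
tool_rot: [-0.0, 0.712, 0.702, -0.0]
force: [0.3, 0.5, 0.7]
width: 0.0852
grasp_force: 0.0
```

Call:
send_rows --moves '[[[0, 0, -0.9, 0, 0, 0, 1], [-0.9, -0.2, -0.6, 0, 0, 0, 1], [-0.9, -0.3, 0, 0, 0, 0, 1], [-0.9, -0.3, 0, 0, 0, 0, 1], [-0.9, -0.3, 0, 0, 0, 0, 1], [-0.9, -0.3, 0, 0, 0, 0, 1], [-0.5, -0.2, 0, 0, 0, 0, 1], [0, 0, 0, 0, 0, 0, 1], [0, 0, 0, 0, 0, 0, 1]]]'

```text
t: 36.5
position: [0.4796, 0.0555, 0.2244]
tool_rot: [0.0, 0.712, 0.702, 0.0]
force: [-0.6, 0.5, 0.1]
width: 0.0851
grasp_force: 0.0
```

```bash
python3 - <<'E'
from h import *
t=arm.capture('top'); s=arm.capture('side'); save(t,'t9.png'); save(s,'s9.png')
a=cv2.imread('pics/t9.png')[100:300,100:400]; b=cv2.imread('pics/s9.png')[110:310,150:400]
cv2.imwrite('pics/x9.png',np.hstack([cv2.resize(a,(420,280)),cv2.resize(b,(350,280))]))
plan(.5,.0,.2)
E
```

```text
t 36.6 pos [0.4797 0.056  0.224 ] shift [-1.86  0.7   0.8 ] turn z 0.0 w 0.0855 j6 -0.01 tilt [ 0.  0. -1.]
```

View pics/x9.png

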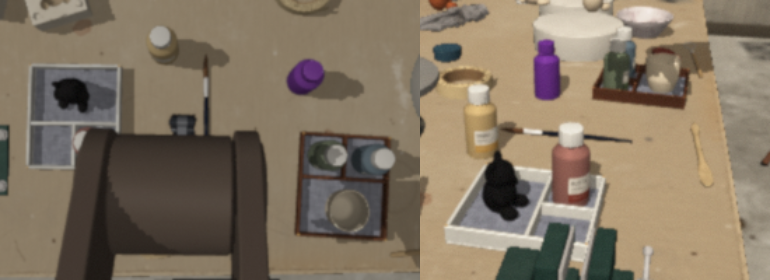

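The top view shows the pot, green and blue in the dark tray's three compartments. The side view shows the bear and red upright in the white tray, with yellow and purple untouched.

```bash
python3 -c "
from bench import arm
print(arm.sign_off())"
```

```text
the job is handed in; nothing more can be done
None
```

Both glazing kits are made up and handed in at about 37 s: the cream pot, blue and green bottles in the dark tray, the bear and red bottle in the white tray, and the yellow bottle left where it stood.

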